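# Hang a tube carrier on the bench rail and slide it to its mark

## Task

Lift the blue tube carrier out of its grey tray and hook it over the steel rail level with the green clip, keeping its closed side towards the robot, and let go. Then, without gripping it again, push it along the rail until its centre line is level with the yellow clip, and leave it hanging there at rest. Do not disturb the tip box, the bottle or the stack of dishes.

Things in the scene. Friction and masses are not known exactly. Their poses are not given: they have to be found in the camera images.
- carrier: Loose blue tube carrier (0.2 to 0.4 kg, 43 mm deep in x, 100 mm long in y, 181 mm tall) holding five capped tubes (caps' tops at 90 mm); stands in the tray. Origin: under the foot, z up, y along the carrier, +x to its open side. The closed -x side has two uprights from foot to hook. A white line marks the centre across the hook's top and down its lip.
- carrier_grip (a point): Point in the grip fin on top of the carrier, 163 mm above its origin, same axes. The fin is 14 mm thick (x), 36 mm long (y), 42 mm tall: its top is 18 mm above this point, and the 28 x 100 mm top of the hook channel, from which it rises, 24 mm below it.
- carrier_hook (a point): Where the rail's axis lies in the hook when hung: 35 mm below carrier_grip, same axes. The hook is a channel along y: walls 10 mm to either side, ceiling 6 mm above this point. The lip on the +x side ends 10 mm below it, the tube caps begin 38 mm below it: the rail enters by this 28 mm gap as the carrier moves towards its +x; then lower it.
- carrier_lip (a point): Middle of the hook's 4 mm thick lip on the open side: 12 mm in +x from and 2 mm below carrier_hook. It belongs on the far side of the rail. Once hung and let go, the carrier hangs upright within about 0.1 rad and slides along with a push of 1 to 4 N on the side of the fin.
- rail_mid (a point): Middle of the axis of the fixed horizontal steel rail: round, 12 mm thick, 400 mm long along this frame's y, 190 mm above the bench, on a grey post at each end (posts rise to 198 mm). +x points to the far side, away from the robot, where a flat index bar runs parallel to the rail, 60 mm from it and 35 mm lower, carrying the two clips.
- green_point (a point): Point on the rail's axis level with the fixed green clip, where the carrier is to be hooked on. Axes as rail_mid. The clip itself sits 60 mm farther in +x on the index bar, 22 mm wide, its pointer 8 mm wide and its top 178 mm above the bench.
- yellow_point (a point): Point on the rail's axis level with the fixed yellow clip (same shape as the green one), where the carrier must end. Axes as rail_mid. Either clip may be the left one; they are 120 to 220 mm apart.
- dock: Fixed grey tray 64 mm (x) by 122 mm (y), walls 5 mm thick and 24 mm high, floor 5 mm thick, in which the carrier stands. Origin: centre of its underside. On the left or the right side of the rail stand.
- tip_box: Bystander: loose box of pipette tips with an orange lid, 87 x 122 x 68 mm. Origin: centre of its underside.
- reagent: Bystander: loose closed amber bottle, 64 mm across, 125 mm tall, beyond the rail. Origin: centre of its underside.
- dishes: Bystander: loose stack of two covered round dishes, 90 mm across, 32 mm tall, on the robot's side of the rail. Origin: centre of its underside.

How it is judged:
By the outcome, as a careful person would: the job done as asked, in the order asked, and still so for the second after the job is handed in, with the robot touching nothing.
It also fails if it takes over 64 s, if anything falls off the work surface, if the arm or the gripper's body presses on something with over 40 N, if the wrist force passes 120 N, or if a joint passes its speed limit or range.

## Robot

A 6-joint arm with a two-finger parallel gripper is mounted at the origin on the work surface. World frame = base frame: x ahead of the robot, y to its left, z up, the work surface at z = 0. Lengths are in m, angles in rad, forces in N, time in s.
With the tool pointing down it reaches from about 0.275 to 0.875 m from the base axis. Payload 12.5 kg.
Tool frame: the origin (TCP) lies at the very end of the fingers, on their centre line; the grasp point (between the pads) lies 19 mm behind it; z points along the fingers, y is the line along which they close (so a half turn about z gives the same grasp; the last joint's range is limited). The gripper opens to 85 mm and grips with 20 to 120 N. Pads are 22 mm wide; open, the fingers measure 114 mm over their backs; the gripper's body (76 mm by 85 mm) begins 54 mm behind the grasp point. The pads swing forward as they close: fully open they stand 13 mm farther back than shut.
Start: joints at [-1.256, 0.351, 1.652, -0, 1.139, -0.085], TCP at [0.214, -0.507, 0.231] pointing down, gripper open.
Joint ranges: [-2.75, 2.75], [-0.79, 2.1], [0.01, 2.65], [-1.57, 4.71], [0.07, 3.14], [-2.87, 2.87]. Speed limits (rad/s): [2.22, 2.22, 2.79, 3.14, 3.14, 3.14].

## Interface

Orientations are given as a 3x3 rotation matrix whose columns are the frame's x, y, z axes.
In Python, from bench import manip gives the robot as it stands. Calls block until the motion is done:
- manip.move_ptp(position, orientation): joint-space move of the TCP to a pose.
- manip.move_l(position, attitude=None, max_speed=0.15): straight line of the TCP; attitude=None keeps the orientation; max_speed is the mean speed in m/s.
- manip.move_j(angles): joint-space move.
- manip.set_gripper(opening, effort=None): opening from 0.0 (shut) to 1.0 (fully open); effort is the grip in N (None keeps the last); returns when the fingers have stopped.
- manip.dwell(seconds).
- manip.inverse_kinematics(position, orientation): joint angles nearest the present ones, or None.
- manip.grab_frame(name): name is "side" or "top" or "wrist"; returns (picture, depth): 400x640x3 uint8, red, green, blue; 400x640 float32, m along the optical axis (not along the pixel's ray), 0 where there is no reading.
- manip.get_calibration(name): a dict with "camera_matrix" (3x3 intrinsics, pixels), "R" (3x3) and "t" (3): a world point X has camera coordinates R X + t. Camera axes: x right, y down, z forward; pixel columns grow to the right and rows downward; lengths in m; the calibration is good to about 2 mm. The wrist camera is an equidistant fisheye: a pixel r from the principal point sees the ray r / f radians off the axis. A picture is of the moment at which its call begins: read the wrist's pose just before it. get_calibration takes no time and is no camera call; for the wrist camera it gives the pose at the moment of the call.
A pose or a line that the arm cannot do raises manip.Unreachable and nothing moves.
- manip.sign_off(): hands the job in; it is judged then, once.
Trained networks look in the newest picture that a camera, given by its name, has taken for a name from the list of things; names that differ only in an ending like _2 or _b are one class to them, and where a whole thing is asked for, a point or a joint stands for the part that bears it (a point fixed in the world has none). Each returns a list of dicts, best first, with "confidence" (0 to 1); they miss things now and then, are a little off and sometimes report something else, mostly with a low value. They report only what shows in the picture. A call takes as long as a camera call.
- manip.look_for(camera, name): "at" ([x, y, z] in m, in world coordinates, good to about 4 mm: the middle of the surface that is visible of it).
Readings, each from a call of its own:
- manip.current_time(): time.
- manip.current_qpos(): joint angles.
- manip.current_joint_vel(): joint speeds.
- manip.current_joint_torque(): joint torques, N m.
- manip.current_ee_pos(): TCP position.
- manip.current_tcp_rot(): TCP orientation.
- manip.current_force(): force on the tool from outside, world axes, zero at the start.
- manip.current_ft_torque(): the same for the moment, N m.
- manip.current_grip_width(): opening from 0.0 (shut) to 1.0 (fully open).
- manip.current_grip_force(): force on a finger pad.
Only numpy, scipy, OpenCV 4.12 (cv2) and the standard library are available. Lean on these libraries where they do the work, as an engineer would, in place of code of your own. Each camera call takes 0.05 s, during which the arm holds its last target. There are 200 camera calls.

## Working session

There is one attempt and no reset: what is moved stays moved. The work goes in short steps, each a Python script; the robot and the scene stay as the last script left them, time stands still between calls to the robot, and variables do not carry over. Pictures are saved under pics/ and viewed, at most 12 in all, crops included, and the job is handed in when it is done.

```bash
mkdir -p pics; python3 - <<'E'
from bench import manip as m
import cv2,numpy as np
for c in ("top","side"):
    p,d=m.grab_frame(c); cv2.imwrite(f"pics/{c}0.png",p[:,:,::-1]); np.savez(f"{c}0.npz",p=p,d=d,**m.get_calibration(c))
    for n in ["carrier","carrier_grip","carrier_lip","carrier_hook","rail_mid","green_point","yellow_point","dock","tip_box","reagent","dishes"]:
        try:r=m.look_for(c,n)
        except Exception as e: r=[];print(n,repr(e)[:80])
        print(c,n,[(np.round(q["at"],3).tolist(),round(q["confidence"],2)) for q in r[:3]])
    k=m.get_calibration(c); print(k["camera_matrix"].tolist(),(-k["R"].T@k["t"]).round(3),k["R"].round(2).tolist())
print(m.current_time())
E
```

```text
top carrier [([0.425, 0.321, 0.14], 0.93)]
top carrier_grip [([0.426, 0.325, 0.146], 0.69), ([0.654, -0.084, 0.156], 0.22)]
top carrier_lip [([0.423, 0.326, 0.145], 0.79)]
top carrier_hook [([0.427, 0.326, 0.142], 0.84)]
top rail_mid [([0.628, 0.013, 0.158], 0.78)]
top green_point []
top yellow_point []
top dock [([0.409, 0.336, 0.024], 0.79)]
top tip_box [([0.465, -0.33, 0.072], 0.78)]
top reagent [([0.761, 0.078, 0.087], 0.58)]
top dishes [([0.436, -0.062, 0.034], 0.85)]
[[503.60359084399, 0.0, 315.1902902509925], [0.0, 503.60359084399, 198.72588994410216], [0.0, 0.0, 1.0]] [0.405 0.003 1.451] [[0.0, -1.0, 0.01], [-0.99, -0.0, -0.14], [0.14, -0.01, -0.99]]
side carrier [([0.424, 0.321, 0.092], 0.56)]
side carrier_grip [([0.424, 0.32, 0.092], 0.73)]
side carrier_lip [([0.423, 0.317, 0.093], 0.56)]
side carrier_hook [([0.422, 0.321, 0.084], 0.64)]
side rail_mid [([0.627, -0.177, 0.097], 0.88)]
side green_point [([0.672, 0.067, 0.161], 0.53)]
side yellow_point [([0.653, -0.091, 0.166], 0.47)]
side dock [([0.417, 0.285, 0.015], 0.67), ([0.42, 0.321, 0.091], 0.21), ([0.465, -0.336, 0.071], 0.2)]
side tip_box [([0.467, -0.338, 0.071], 0.56)]
side reagent [([0.759, 0.06, 0.061], 0.76), ([0.426, 0.322, 0.09], 0.72)]
side dishes [([0.438, -0.079, 0.035], 0.88)]
[[418.7913617566043, 0.0, 317.3094563721608], [0.0, 418.7913617566043, 203.56949061725462], [0.0, 0.0, 1.0]] [ 0.39  -0.764  0.66 ] [[0.96, -0.27, -0.01], [-0.15, -0.51, -0.85], [0.23, 0.81, -0.53]]
1.2
```

View pics/top0.png

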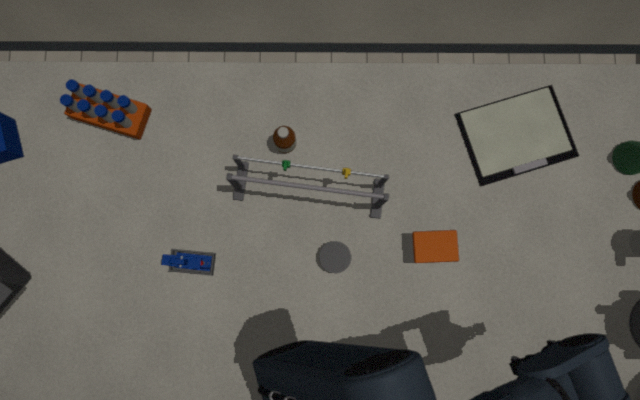

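View pics/side0.png

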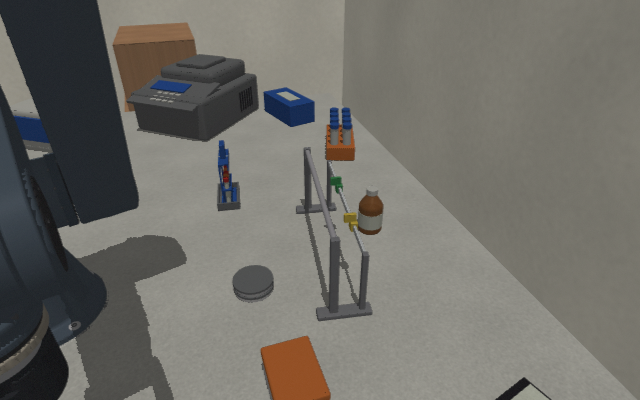

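The top view shows the carrier and tray at about (188,262), the rail from (228,177) to (388,196), the green clip at (286,165) and the yellow clip at (347,172). The dishes are at (334,257) and the bottle at (284,137). The side view agrees. Next I'll get the rail, clip and carrier positions from depth.

```bash
cat > h.py <<'E'
import numpy as np
def cloud(f):
    a=np.load(f); d=a["d"]; v,u=np.mgrid[:400,:640]; K=a["camera_matrix"]
    c=np.stack([(u-K[0,2])/K[0,0]*d,(v-K[1,2])/K[1,1]*d,d],-1)
    X=(c-a["t"])@a["R"]; X[d==0]=np.nan
    return a["p"].astype(int),X
E
python3 - <<'E'
from h import *; import cv2
for c in ("top","side"):
    p,X=cloud(c+"0.npz"); x,y,z=X[...,0],X[...,1],X[...,2]
    r,g,b=p[...,0],p[...,1],p[...,2]
    near=(x>.5)&(x<.75)&(abs(y)<.3)
    rail=near&(z>.17)&(z<.21)
    P=X[rail]; print(c,"rail n",len(P))
    if len(P)>10:
        l=cv2.fitLine(P[:,:2].astype(np.float32),cv2.DIST_HUBER,0,.01,.01).ravel(); dr=l[:2]*np.sign(l[1]); n=np.array([dr[1],-dr[0]])
        s=P[:,:2]@dr; print("dir",dr,"yaw",np.arctan2(-dr[0],dr[1]),"off",l[2:]@n,"s",s.min(),s.max(),"z",np.percentile(P[:,2],[5,50,95]), "mid",n*(l[2:]@n)+dr*(s.min()+s.max())/2)
    for nme,mk in (("green",(g>r+40)&(g>b+30)),("yellow",(r>b+70)&(g>b+50))):
        k=mk&(x>.55)&(x<.75)&(abs(y)<.25)&(z>.12)&(z<.2); Q=X[k]; 
        if len(Q): print(nme,len(Q),Q.mean(0).round(4),Q.min(0).round(3),Q.max(0).round(3))
    k=(abs(x-.42)<.1)&(abs(y-.33)<.12)
    for lo,hi in((.17,.2),(.125,.165),(.06,.105),(.015,.035)):
        Q=X[k&(z>lo)&(z<hi)]
        if len(Q)>4: R=cv2.minAreaRect(Q[:,:2].astype(np.float32)); print(lo,len(Q),Q.mean(0).round(4),np.round(R[0],4),np.round(R[1],3),R[2])
    B=(slice(225,300),slice(140,240)) if c=="top" else (slice(130,220),slice(180,280))
    cv2.imwrite(f"pics/crop_{c}.png",np.clip(cv2.resize(p[B].astype(np.uint8)[:,:,::-1],None,fx=5,fy=5,interpolation=cv2.INTER_CUBIC),0,255))
a=cv2.imread("pics/crop_top.png");b=cv2.imread("pics/crop_side.png")
o=np.zeros((450,1000,3),np.uint8);o[:375,:500]=a;o[:450,500:]=b;cv2.imwrite("pics/crop.png",cv2.resize(o,(800,360)))
E
```

```text
top rail n 881
dir [0.12657225 0.99195737] yaw -0.12691268 off 0.6062695 s -0.1148890093074935 0.2977911605935051 z [0.17837674 0.1950221  0.19936042] mid [0.61296863 0.01397868]
green 39 [0.6745 0.0694 0.1722] [0.663 0.062 0.156] [0.684 0.078 0.183]
yellow 44 [ 0.655  -0.0873  0.1721] [ 0.64  -0.097  0.154] [ 0.667 -0.079  0.183]
0.17 90 [0.4249 0.3357 0.1852] [0.4251 0.3368] [0.035 0.014] 83.87979125976562
0.125 342 [0.425  0.3338 0.1442] [0.4252 0.3375] [0.102 0.028] 83.84963989257812
0.06 55 [0.422  0.2973 0.0724] [0.4347 0.3241] [0.084 0.026] 68.99679565429688
0.015 283 [0.4256 0.3307 0.0225] [0.4258 0.3395] [0.124 0.064] 84.57229614257812
side rail n 796
dir [0.12901847 0.9916422 ] yaw -0.12937912 off 0.6036944 s -0.11211766846385109 0.2998146581222958 z [0.1727527  0.1937269  0.19725829] mid [0.61075698 0.0151764 ]
green 84 [0.6708 0.0711 0.1678] [0.659 0.062 0.152] [0.684 0.078 0.18 ]
yellow 124 [ 0.6518 -0.0874  0.1668] [ 0.639 -0.097  0.141] [ 0.664 -0.079  0.179]
0.17 59 [0.4238 0.3332 0.1811] [0.424  0.3391] [0.042 0.014] 83.72488403320312
0.125 177 [0.4235 0.3218 0.1451] [0.4239 0.338 ] [0.1   0.028] 84.44951629638672
0.06 225 [0.4227 0.3246 0.0786] [0.4236 0.3398] [0.102 0.027] 84.02310180664062
0.015 216 [0.4213 0.3217 0.0223] [0.4241 0.3429] [0.132 0.064] 84.53134155273438
```

View pics/crop.png

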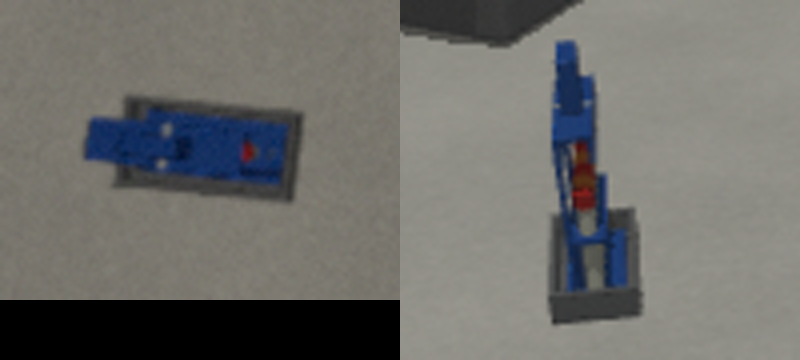

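The carrier stands upright with a yaw of about -0.107, and the rail's yaw is about -0.128. In the side crop the uprights at (565,140–290) are on the robot's side and the caps show to the right, so the open side should already face the rail. I'll confirm that from depth and from the wrist camera at hover.

```bash
cat >> h.py <<'E'
def rot(yaw,sgn):
    c=np.array([np.cos(yaw),np.sin(yaw),0])*sgn; z=np.array([0,0,-1.]); return np.stack([np.cross(c,z),c,z],1)
E
python3 - <<'E'
from h import *; import cv2
from bench import manip as m
for c in ("top","side"):
    p,X=cloud(c+"0.npz"); e=np.array([np.cos(-.11),np.sin(-.11)])
    for lo,hi in ((.1,.12),(.125,.14)):
        k=(abs(X[...,0]-.42)<.06)&(abs(X[...,1]-.33)<.09)&(X[...,2]>lo)&(X[...,2]<hi)
        print(c,lo,k.sum(),np.percentile((X[k][:,:2]-[.4252,.3375])@e,[0,10,50,90,100]).round(4) if k.any() else "")
print(m.current_tcp_rot().round(2).tolist())
p=m.current_ee_pos(); m.move_l([p[0],p[1],.34],max_speed=.25)
P=[.4248,.3375,.26]
for s in(1,-1): print(s,m.inverse_kinematics(P,rot(-.107,s)))
s=min((1,-1),key=lambda s:abs(m.inverse_kinematics(P,rot(-.107,s))[5])); print("sgn",s)
m.move_ptp([.4248,.3375,.30],rot(-.107,s))
cal=m.get_calibration("wrist"); p,d=m.grab_frame("wrist"); np.savez("w1.npz",p=p,d=d,**cal); cv2.imwrite("pics/w1.png",p[:,:,::-1])
print(cal["camera_matrix"].tolist(),(-cal["R"].T@cal["t"]).round(3),cal["R"].round(2).tolist())
for n in("carrier_grip","carrier_lip","carrier"): print(n,[(np.round(q["at"],4).tolist(),round(q["confidence"],2)) for q in m.look_for("wrist",n)[:2]])
print(m.current_time(),m.current_ee_pos())
E
```

```text
top 0.1 3 [-0.0124 -0.0123 -0.0123 -0.0103 -0.0098]
top 0.125 31 [-0.0138 -0.0124  0.0009  0.0132  0.0139]
side 0.1 10 [-0.0155 -0.0149 -0.0129 -0.0114 -0.0114]
side 0.125 23 [-0.0149 -0.0142  0.0092  0.0125  0.0127]
[[0.92, 0.39, -0.0], [0.39, -0.92, 0.0], [0.0, -0.0, -1.0]]
1 [ 5.85561532e-01  3.08612101e-01  1.63680779e+00 -4.44089210e-16
  1.19617276e+00  6.92561532e-01]
-1 [ 5.85561532e-01  3.08612101e-01  1.63680779e+00 -4.44089210e-16
  1.19617276e+00 -2.44903112e+00]
sgn 1
[[309.70691628693146, 0.0, 319.34598890343096], [0.0, 309.70691628693146, 203.8282108516471], [0.0, 0.0, 1.0]] [0.433 0.414 0.442] [[0.99, -0.11, -0.0], [-0.1, -0.95, 0.3], [-0.03, -0.29, -0.96]]
carrier_grip [([0.4255, 0.3579, 0.1454], 0.76), ([0.6389, 0.2117, 0.1134], 0.2)]
carrier_lip [([0.4236, 0.3493, 0.1409], 0.58)]
carrier [([0.423, 0.3516, 0.1428], 0.87)]
5.0333 [0.42500817 0.33725013 0.2999944 ]
```

View pics/w1.png

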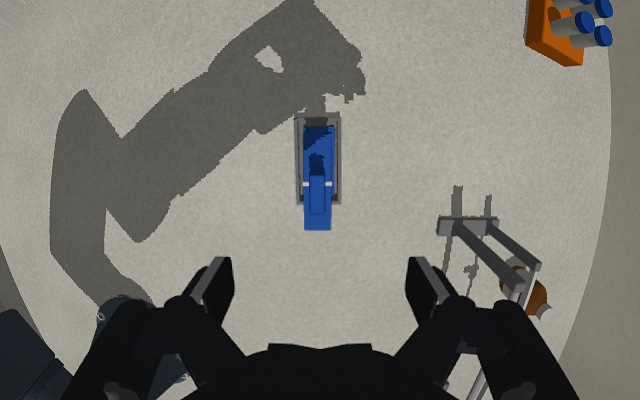

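The wrist view shows the carrier in the tray, with the fin around (318,195) between the fingers. Depth puts the only parts in the gap height at 12 to 15 mm on the robot's side, so the closed side faces the robot. I'll refine with the wrist cloud and grasp.

```bash
cat >> h.py <<'E'
def wcloud(a):
    d=a["d"]; K=a["camera_matrix"]; v,u=np.mgrid[:400,:640]; x=(u-K[0,2])/K[0,0]; y=(v-K[1,2])/K[1,1]
    th=np.hypot(x,y); k=np.tan(np.minimum(th,1.5))/np.maximum(th,1e-9)
    X=(np.stack([x*k*d,y*k*d,d],-1)-a["t"])@a["R"]; X[(d==0)|(th>1.4)]=np.nan
    return a["p"].astype(int),X
def wsnap(m,f):
    import cv2
    cal=m.get_calibration("wrist"); p,d=m.grab_frame("wrist"); np.savez(f+".npz",p=p,d=d,**cal); cv2.imwrite(f"pics/{f}.png",p[:,:,::-1]); return wcloud(dict(p=p,d=d,**cal))
E
python3 - <<'E'
from h import *; import cv2
from bench import manip as m
p,X=wcloud(np.load("w1.npz")); blue=(p[...,2]>p[...,0]+30)
k=blue&(abs(X[...,0]-.425)<.06)&(abs(X[...,1]-.337)<.09)
for lo,hi in((.175,.2),(.135,.155)):
    Q=X[k&(X[...,2]>lo)&(X[...,2]<hi)]; R=cv2.minAreaRect(Q[:,:2].astype(np.float32)); print(lo,len(Q),np.median(Q[:,2]),np.round(R[0],4),np.round(R[1],3),R[2])
    if lo>.17: c=np.array(R[0])
w=np.array([c[0],.3375 if abs(c[1]-.3375)>.006 else (c[1]+.3375)/2])
if abs(w[0]-.4248)>.006: raise SystemExit("disagree")
w[0]=(w[0]+.4248)/2
m.set_gripper(1.0)
Rm=rot(-.107,1)
m.move_l([*w,.20],Rm,.2); m.move_l([*w,.152],Rm,.1)
print("contact",m.current_force())
m.set_gripper(0.0,60)
print(m.current_grip_width(),m.current_grip_force(),m.current_ee_pos(),m.current_force())
m.move_l([*w,.30],Rm,.15); print(m.current_grip_width(),m.current_force(),m.current_time())
p,X=wsnap(m,"w2")
E
```

```text
0.175 660 0.1856263917196384 [0.4226 0.3439] [0.035 0.013] 83.89434814453125
0.135 1980 0.14383498476040169 [0.4228 0.3429] [0.1   0.028] 84.06962585449219
contact [ 0.03381119 -0.78068971  0.02892652]
0.15149262219087065 59.16262686252594 [0.42372706 0.33753865 0.1521783 ] [-0.84392853 -1.01521782  3.07353269]
0.1519855603399947 [ 0.1189719   0.16356682 -2.6202244 ] 8.3167
```

View pics/w2.png

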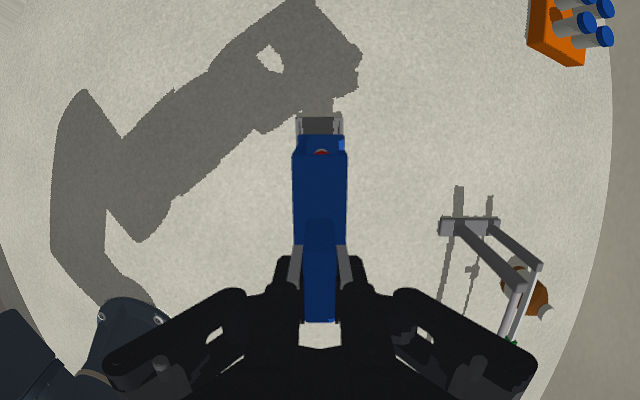

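The carrier is lifted cleanly in the wrist view: hook channel at (320,200), fin between the pads, empty tray behind at (320,125). I'll move to a 70 mm stand-off at the green clip and measure rail and carrier together.

```bash
cat >> h.py <<'E'
YAW=-.128; DR=np.array([-np.sin(YAW),np.cos(YAW)]); N=np.array([np.cos(YAW),np.sin(YAW)])
def W(n,s,z): return [*(N*n+DR*s),z]
def ext(P,tag):
    n=P[:,:2]@N; s=P[:,:2]@DR; print(tag,len(P),"n",np.percentile(n,[2,50,98]).round(4),"s",np.percentile(s,[2,50,98]).round(4),"z",np.percentile(P[:,2],[2,50,98]).round(4))
def measure(m,cams=("top","side"),f="q",clips=True):
    import cv2
    for c in cams:
        if c=="wrist": p,X=wsnap(m,f+c)
        else:
            p,d=m.grab_frame(c); np.savez(f"{f}{c}.npz",p=p,d=d,**m.get_calibration(c)); cv2.imwrite(f"pics/{f}{c}.png",p[:,:,::-1]); p,X=cloud(f"{f}{c}.npz")
        n=X[...,:2]@N; s=X[...,:2]@DR; z=X[...,2]; r,g,b=p[...,0],p[...,1],p[...,2]
        ok=(n>.45)&(n<.72)&(s>-.15)&(s<.33); blue=ok&(b>r+30)&(b>g+20)
        for t,k in (("rail",ok&(abs(n-.605)<.025)&(s>-.09)&(s<.27)&(z>.19)&(z<.205)&~blue&(abs(r-b)<25)),("green",ok&(g>r+40)&(g>b+30)&(z>.12)&(n>.63)),("yellow",ok&(r>b+70)&(g>b+50)&(z>.12)&(n>.63))):
            if k.sum()>5: ext(X[k],c+" "+t)
        zt=z[blue&(z>.15)]
        return_z=m.current_ee_pos()[2]
        k=blue&(abs(z-(return_z-.008))<.006)
        if k.sum()>5: ext(X[k],c+" hooktop")
    e=np.array(m.current_ee_pos()); print("tcp n,s,z",e[:2]@N,e[:2]@DR,e[2],"t",m.current_time())
E
python3 - <<'E'
from h import *
from bench import manip as m
R=rot(YAW,1)
m.move_l(W(.5355,.155,.30),R,.2)
m.move_l(W(.5355,.155,.233),R,.15)
measure(m,("top","side","wrist"),"a")
print(m.current_force())
E
```

```text
top rail 337 n [0.6002 0.6054 0.6118] s [-0.0849  0.0036  0.0951] z [0.1909 0.1957 0.2011]
top green 40 n [0.6506 0.6618 0.6697] s [0.148  0.1551 0.1643] z [0.1537 0.173  0.1819]
top yellow 53 n [0.646  0.6623 0.671 ] s [-0.0124 -0.0028  0.0063] z [0.1568 0.1751 0.1827]
top hooktop 21 n [0.5241 0.5269 0.5307] s [0.1164 0.1239 0.1325] z [0.2217 0.2252 0.2304]
side rail 460 n [0.5986 0.6033 0.6098] s [-0.0853  0.0465  0.2577] z [0.1905 0.1945 0.1968]
side green 85 n [0.6447 0.6572 0.6685] s [0.1496 0.157  0.1617] z [0.1565 0.1675 0.1786]
side yellow 128 n [0.6455 0.6583 0.6704] s [-0.0106 -0.0031  0.0036] z [0.1489 0.1671 0.1778]
side hooktop 141 n [0.5227 0.5357 0.5494] s [0.1088 0.1287 0.1551] z [0.2208 0.2258 0.231 ]
wrist rail 4110 n [0.597  0.6013 0.6079] s [0.1166 0.2    0.2672] z [0.1905 0.1948 0.1967]
wrist green 816 n [0.6417 0.6552 0.6682] s [0.1581 0.1651 0.1723] z [0.1435 0.1685 0.1787]
wrist hooktop 4124 n [0.522  0.5352 0.5485] s [0.1655 0.1921 0.2106] z [0.2245 0.226  0.2276]
tcp n,s,z 0.5360179390238449 0.15519218028623322 0.23421289159619363 t 10.675
[ 0.56051196  0.66412959 -2.53668908]
```

View pics/aside.png

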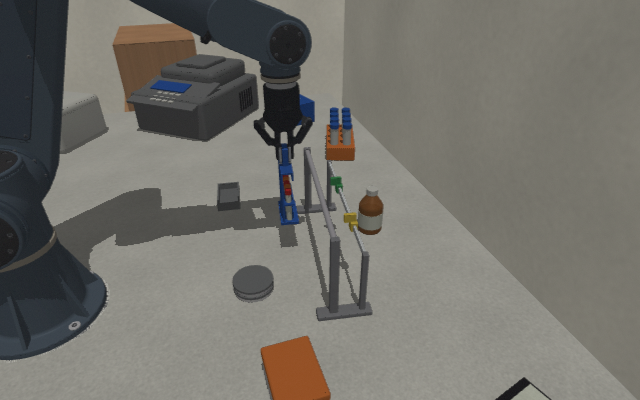

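View pics/awrist.png

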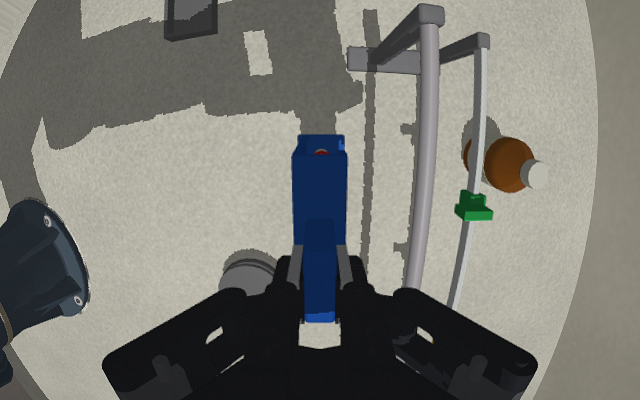

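The side view shows the carrier upright in the gripper at about (287,185), with the rail to its right. Correcting for the camera biases (hook measured against the known TCP), the rail axis is at n ≈ 0.604. The green clip is at s ≈ 0.155 and the yellow at s ≈ -0.003. Next I'll insert and lower, checking forces.

```bash
python3 - <<'E'
from h import *
from bench import manip as m
R=rot(YAW,1)
f0=np.array(m.current_force())
m.move_l(W(.570,.155,.2325),R,.1); print(np.round(m.current_force()-f0,1))
m.move_l(W(.604,.155,.2325),R,.08); print("in",np.round(m.current_force()-f0,1))
for z in (.226,.220,.214,.2105,.2085):
    m.move_l(W(.604,.155,z),R,.06); f=m.current_force()-f0; print(z,np.round(f,1),m.current_ee_pos()[2])
    if abs(f[:2]@N)>8 or f[2]>2: break
measure(m,("top","side","wrist"),"b")
E
```

```text
[ 0.  -1.  -0.5]
in [-1.   0.4 -0.2]
0.226 [-0.9 -0.3  0.5] 0.22549525397873652
0.22 [-0.7 -0.8 -0.9] 0.21950223345458475
0.214 [-0.7 -0.4  0.3] 0.2135212015999305
0.2105 [-0.6 -0.9 -0.5] 0.21026304752162778
0.2085 [-2.3 -0.4  5.4] 0.20909659082953233
top rail 341 n [0.6002 0.6054 0.6116] s [-0.0855  0.0054  0.2664] z [0.1905 0.1954 0.2008]
top yellow 52 n [0.6456 0.662  0.6719] s [-0.0124 -0.0028  0.0064] z [0.1547 0.1757 0.1829]
top hooktop 82 n [0.5925 0.5995 0.6141] s [0.1144 0.1266 0.2017] z [0.1974 0.2016 0.2061]
side rail 324 n [0.5947 0.6032 0.6102] s [-0.0856  0.      0.1576] z [0.1905 0.1945 0.2008]
side green 87 n [0.6446 0.6571 0.6682] s [0.1497 0.1565 0.1611] z [0.1539 0.1675 0.1783]
side yellow 130 n [0.6456 0.6585 0.6705] s [-0.0111 -0.003   0.003 ] z [0.1488 0.1669 0.179 ]
side hooktop 136 n [0.5909 0.6029 0.6171] s [0.1086 0.1288 0.1568] z [0.1967 0.2005 0.2058]
wrist rail 3188 n [0.5973 0.6033 0.6171] s [0.0852 0.2341 0.2686] z [0.1914 0.195  0.2001]
wrist green 1195 n [0.6422 0.6563 0.6688] s [0.1581 0.1652 0.1724] z [0.1454 0.1712 0.1787]
wrist hooktop 4154 n [0.5902 0.6034 0.6167] s [0.1651 0.192  0.2104] z [0.1992 0.2008 0.2023]
tcp n,s,z 0.6042887597678899 0.15504596998817263 0.20911928273122235 t 13.15
```

View pics/bside.png

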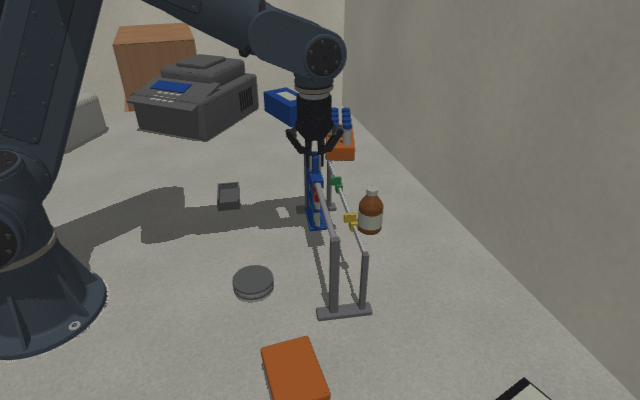

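It seated on the rail at the expected height (5 N at TCP z 0.209), and the side view shows the hook over the rail at about (316,185). Now I'll release, back off upward and measure.

```bash
python3 - <<'E'
from h import *; import cv2
from bench import manip as m
R=rot(YAW,1)
m.set_gripper(0.6)
print(m.current_force())
m.move_l(W(.604,.155,.30),R,.12)
p,X=wsnap(m,"cw"); measure(m,("top","side"),"c")
for c in("top","side"):
    p,X=cloud(f"c{c}.npz"); n=X[...,:2]@N; s=X[...,:2]@DR; z=X[...,2]
    ok=(abs(n-.604)<.03)&(abs(s-.155)<.07)
    bl=ok&(p[...,2]>p[...,0]+30)
    if (bl&(z>.195)&(z<.208)).sum(): ext(X[bl&(z>.195)&(z<.208)],c+" hook")
    if (bl&(z>.215)).sum(): ext(X[bl&(z>.215)],c+" fin")
p,X=wcloud(np.load("cw.npz")); n=X[...,:2]@N; s=X[...,:2]@DR; z=X[...,2]
ok=(abs(n-.604)<.03)&(abs(s-.16)<.08); bl=ok&(p[...,2]>p[...,0]+30)
ext(X[bl&(z>.195)&(z<.208)],"w hook"); ext(X[bl&(z>.232)],"w fintop")
wh=ok&(p.min(2)>130)&(abs(p[...,0]-p[...,2])<40)&(z>.18)&(z<.21)&(abs(n-.604)<.018); 
if wh.sum(): ext(X[wh],"w white")
g=(p[...,1]>p[...,0]+40)&(p[...,1]>p[...,2]+30)&(z>.14)&(n>.63); ext(X[g],"w green"); ext(X[g&(z>.17)],"w green top")
for f in ("cw.png",): pass
E
```

```text
[-0.56821484 -0.07808316 -0.07597775]
top rail 371 n [0.6002 0.6057 0.6116] s [-0.0849  0.0141  0.2295] z [0.1908 0.1957 0.2014]
top yellow 51 n [0.6464 0.6621 0.6717] s [-0.0126 -0.0028  0.0063] z [0.1532 0.1761 0.1821]
side rail 350 n [0.5986 0.6032 0.61  ] s [-0.0868  0.009   0.259 ] z [0.1905 0.1946 0.1976]
side green 82 n [0.6445 0.657  0.6684] s [0.1489 0.1567 0.1611] z [0.1565 0.1675 0.1786]
side yellow 126 n [0.6452 0.6585 0.6704] s [-0.0113 -0.003   0.0026] z [0.1488 0.1667 0.1788]
tcp n,s,z 0.6037719942159085 0.15495877995496443 0.29915105114056184 t 14.6667
top hook 165 n [0.5928 0.6021 0.6193] s [0.1174 0.1359 0.2033] z [0.1962 0.2014 0.2069]
top fin 27 n [0.575  0.6004 0.6099] s [0.1281 0.1387 0.1435] z [0.223  0.2437 0.4315]
side hook 181 n [0.5908 0.5994 0.6174] s [0.1086 0.1383 0.2035] z [0.1962 0.2005 0.2071]
side fin 116 n [0.5977 0.6031 0.6111] s [0.1395 0.144  0.1745] z [0.2157 0.2355 0.2447]
w hook 2692 n [0.5899 0.6033 0.6169] s [0.1129 0.1806 0.2095] z [0.1994 0.2008 0.2022]
w fintop 1074 n [0.5964 0.6033 0.6102] s [0.1444 0.1627 0.1786] z [0.2358 0.2426 0.244 ]
w white 250 n [0.5903 0.6033 0.6163] s [0.081  0.0994 0.1627] z [0.1943 0.1959 0.2022]
w green 531 n [0.6427 0.6575 0.669 ] s [0.1516 0.165  0.1721] z [0.1505 0.1736 0.1785]
w green top 303 n [0.6425 0.6547 0.6671] s [0.1575 0.1625 0.166 ] z [0.1722 0.1775 0.1787]
```

View pics/cw.png

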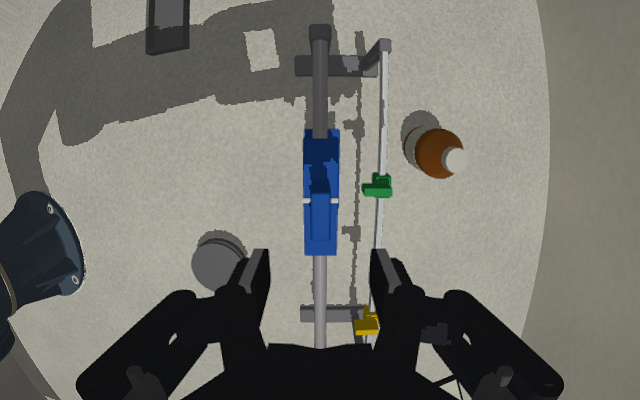

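The wrist view shows the carrier hanging upright on the rail, its white line at row 200, level with the green pointer (s 0.162 and 0.162 in the same frame). The yellow clip is about 0.159 m towards -s. I'll push with closed fingers on the +s face of the fin, stop short and re-measure.

```bash
cat >> h.py <<'E'
def check(m,s0,f):
    """wrist look with TCP above s0; returns carrier centre minus yellow pointer along rail"""
    p,X=wsnap(m,f); n=X[...,:2]@N; s=X[...,:2]@DR; z=X[...,2]
    ok=(abs(n-.604)<.03)&(abs(s-s0-.005)<.075); bl=ok&(p[...,2]>p[...,0]+30)
    h=bl&(z>.195)&(z<.208); ext(X[h],"hook"); ext(X[bl&(z>.232)],"fintop")
    wh=ok&(p.min(2)>130)&(z>.198)&(z<.206)&(abs(s-s0-.005)<.03)
    if wh.sum(): ext(X[wh],"white")
    y=(p[...,0]>p[...,2]+70)&(p[...,1]>p[...,2]+50)&(z>.14)&(n>.63)&(n<.7); ext(X[y],"yellow"); ext(X[y&(z>.172)],"yellow top")
    print("t",m.current_time())
E
python3 - <<'E'
from h import *
from bench import manip as m
R=rot(YAW,1)
m.move_l(W(.604,.207,.30),R,.2)
m.set_gripper(0.0,40)
m.move_l(W(.604,.207,.214),R,.15)
f0=np.array(m.current_force()); print(f0.round(1))
for s in (.15,.1,.06,.039):
    m.move_l(W(.604,s,.214),R,.06); f=np.array(m.current_force())-f0; print(s,"F s",round(f[:2]@DR,2),"n",round(f[:2]@N,2),"z",round(f[2],2))
m.move_l(W(.604,.05,.214),R,.06)
m.move_l(W(.604,.05,.30),R,.2)
m.set_gripper(.6)
m.move_l(W(.604,.007,.30),R,.15)
check(m,.007,"d")
E
```

```text
[0.8 0.3 0.3]
0.15 F s -0.36 n -1.06 z -0.34
0.1 F s -0.52 n -1.16 z -0.48
0.06 F s -0.94 n -0.38 z 0.42
0.039 F s -0.2 n -1.09 z 0.02
hook 2664 n [0.5903 0.6037 0.6172] s [-0.0377  0.0294  0.059 ] z [0.1994 0.2008 0.2025]
fintop 1050 n [0.5973 0.6037 0.6106] s [-0.0062  0.0127  0.0281] z [0.2354 0.2426 0.2439]
white 55 n [0.5899 0.5948 0.6177] s [0.0084 0.0099 0.0112] z [0.2    0.201  0.2025]
yellow 535 n [0.6423 0.657  0.6694] s [-0.0019  0.0054  0.0127] z [0.1487 0.173  0.1789]
yellow top 287 n [0.6422 0.6545 0.6666] s [-0.0021  0.0029  0.0063] z [0.1725 0.1774 0.1791]
t 21.675
```

View pics/d.png

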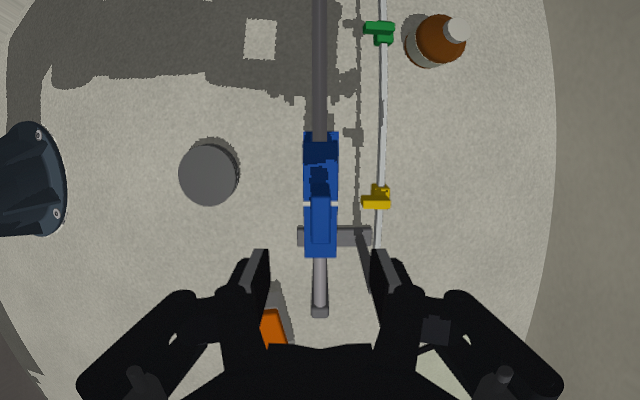

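The carrier is now a little short of the yellow clip: white line at row 203, yellow clip at rows 185–208. I'll resolve the clip's shape before the last few millimetres.

```bash
python3 - <<'E'
from h import *; import cv2
p,X=wcloud(np.load("d.npz")); n=X[...,:2]@N; s=X[...,:2]@DR; z=X[...,2]
y=(p[...,0]>p[...,2]+40)&(p[...,1]>p[...,2]+25)&(z>.12)&(n>.62)&(n<.7)
for lo in np.arange(.135,.185,.006):
  for a,b in((.636,.65),(.65,.662),(.662,.68)):
    k=y&(z>=lo)&(z<lo+.006)&(n>a)&(n<b)
    if k.sum()>3: print(round(lo,3),a,k.sum(),s[k].min().round(4),np.median(s[k]).round(4),s[k].max().round(4))
cv2.imwrite("pics/dz.png",cv2.resize(p[165:235,290:410].astype(np.uint8)[:,:,::-1],None,fx=6,fy=6,interpolation=cv2.INTER_NEAREST))
E
```

```text
0.135 0.65 5 0.0042 0.0076 0.0093
0.141 0.65 12 -0.013 0.0115 0.0128
0.147 0.65 17 -0.0115 0.0086 0.0132
0.153 0.65 32 -0.0105 0.0118 0.0134
0.153 0.662 35 -0.0107 0.0101 0.0134
0.159 0.636 15 0.0052 0.0056 0.0058
0.159 0.65 59 0.0053 0.0073 0.0123
0.159 0.662 56 0.0054 0.008 0.0126
0.165 0.636 16 -0.0 0.0056 0.0063
0.165 0.65 13 0.0053 0.0057 0.0062
0.165 0.662 7 0.0058 0.0059 0.0062
0.171 0.636 42 -0.0021 0.0052 0.0064
0.171 0.65 58 -0.0023 0.0051 0.0063
0.171 0.662 20 -0.0021 0.0053 0.0063
0.177 0.636 61 -0.002 0.0018 0.005
0.177 0.65 83 -0.002 0.0013 0.0056
0.177 0.662 39 -0.0018 0.0018 0.0056
```

View pics/dz.png

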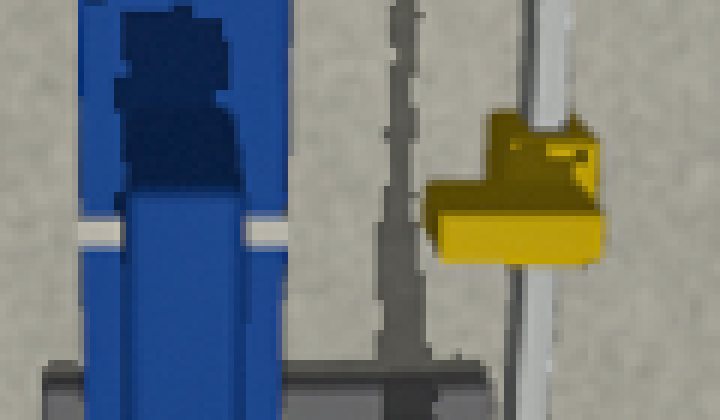

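The pointer centre is at s 0.0019 (top and body faces agree) and the white line at 0.0098, so 7.9 mm remain. I'll push slowly and re-check.

```bash
cat > push.py <<'E'
import sys; from h import *
from bench import manip as m
R=rot(YAW,1); s1=float(sys.argv[1])
m.move_l(W(.604,.055,.30),R,.2); m.set_gripper(0.0,40); m.move_l(W(.604,.055,.214),R,.15)
m.move_l(W(.604,s1+.010,.214),R,.05); m.move_l(W(.604,s1,.214),R,.012); print(np.array(m.current_ee_pos())[:2]@DR)
m.move_l(W(.604,s1+.012,.214),R,.04); m.move_l(W(.604,.055,.30),R,.2)
m.set_gripper(.6); m.move_l(W(.604,.0,.30),R,.15); check(m,.0,sys.argv[2])
E
python3 push.py .0312 e
```

```text
0.031099695298468483
hook 2677 n [0.5902 0.6037 0.6172] s [-0.0439  0.0234  0.053 ] z [0.1994 0.2008 0.2025]
fintop 1046 n [0.5973 0.6037 0.6106] s [-0.0123  0.0064  0.022 ] z [0.2358 0.2426 0.244 ]
white 62 n [0.5899 0.5948 0.6176] s [0.0018 0.0036 0.0054] z [0.2001 0.2013 0.2024]
yellow 548 n [0.6423 0.6571 0.669 ] s [-0.0084  0.0053  0.0126] z [0.146  0.1751 0.1788]
yellow top 296 n [0.6422 0.6547 0.6669] s [-0.0022  0.0027  0.0062] z [0.1723 0.1775 0.1791]
t 26.875
```

```bash
python3 push.py .0295 f && python3 - <<'E'
from h import *; import cv2
from bench import manip as m
R=rot(YAW,1)
p,d=m.grab_frame("top")
m.move_l(W(.604,.0,.36),R,.2); m.move_l(W(.45,.1,.36),R,.25)
for c in("top","side"):
    p,d=m.grab_frame(c); np.savez("g"+c+".npz",p=p,d=d,**m.get_calibration(c)); cv2.imwrite(f"pics/g{c}.png",p[:,:,::-1]); p,X=cloud("g"+c+".npz")
    n=X[...,:2]@N; s=X[...,:2]@DR; z=X[...,2]; bl=(abs(n-.604)<.03)&(abs(s)<.08)&(p[...,2]>p[...,0]+30)
    for t,k in (("hook",bl&(z>.195)&(z<.208)),("fin",bl&(z>.215)),("low",bl&(z<.1)),("yel",(p[...,0]>p[...,2]+50)&(p[...,1]>p[...,2]+30)&(z>.14)&(abs(n-.66)<.03)&(abs(s)<.05))):
        if k.sum()>3: ext(X[k],c+" "+t); print(s[k].min(),s[k].max())
a=cv2.imread("pics/gside.png")[80:330,180:480]; b=cv2.imread("pics/gtop.png")[120:245,200:425]
o=np.zeros((500,800,3),np.uint8); o[:333,:400]=cv2.resize(a,(400,333)); o[:222,400:]=cv2.resize(b,(400,222)); cv2.imwrite("pics/g.png",o[:340])
print(m.current_time())
E
```

```text
0.029505252491686926
hook 2648 n [0.5903 0.6037 0.6172] s [-0.0452  0.0219  0.0514] z [0.1994 0.2008 0.2023]
fintop 1047 n [0.5973 0.6037 0.6106] s [-0.0137  0.0051  0.0202] z [0.2337 0.2426 0.244 ]
white 57 n [0.5898 0.6127 0.6176] s [0.0005 0.0021 0.0037] z [0.2    0.2014 0.2027]
yellow 549 n [0.6423 0.6571 0.6689] s [-0.0083  0.0053  0.0126] z [0.1465 0.1757 0.1789]
yellow top 298 n [0.6423 0.6542 0.6671] s [-0.0021  0.0026  0.0062] z [0.1723 0.1776 0.1791]
t 32.1417
top hook 320 n [0.5926 0.6033 0.6197] s [-0.0508  0.0051  0.0454] z [0.1963 0.2014 0.2062]
-0.0522502099610484 0.04707474327182178
top fin 106 n [0.5996 0.6047 0.6129] s [-0.0201 -0.0027  0.0151] z [0.2211 0.2426 0.2478]
-0.020719445197963312 0.015312819640278042
top low 198 n [0.5864 0.5927 0.6015] s [-0.0487 -0.0029  0.0441] z [0.0043 0.0707 0.0844]
-0.05120948786186823 0.04695979654802979
top yel 59 n [0.6461 0.6612 0.6713] s [-0.0128 -0.0024  0.0062] z [0.1525 0.172  0.1829]
-0.012883806317593383 0.006827615756734339
side hook 271 n [0.5912 0.6001 0.6178] s [-0.0495 -0.0216  0.047 ] z [0.1962 0.2004 0.2064]
-0.050673994203622286 0.0517350288980382
side fin 171 n [0.5981 0.6033 0.6112] s [-0.0184 -0.0143  0.0163] z [0.2159 0.2355 0.2438]
-0.019905904061307503 0.019788455169699168
side low 238 n [0.5845 0.5908 0.6023] s [-0.0493 -0.0069  0.0459] z [0.0629 0.0696 0.0943]
-0.05084678946719004 0.07229978946176283
side yel 167 n [0.6435 0.6578 0.6704] s [-0.0111 -0.0034  0.0043] z [0.1433 0.1643 0.1783]
-0.011720551791280771 0.0073716842554209456
33.625
```

View pics/g.png

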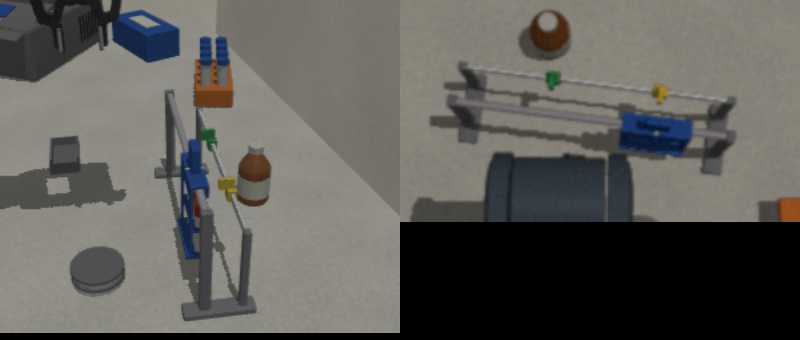

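The final picture shows the carrier hanging upright on the rail, level with the yellow clip, with the dishes and bottle in place and the robot clear. All three cameras put the centre line within about 1 mm of the clip.

```bash
python3 -c "
from bench import manip as m
m.dwell(.5); print(m.sign_off())"
```

```text
the job is handed in; nothing more can be done
None
```

I hooked the carrier on at the green clip, let it go, pushed it along to the yellow clip with its centre line within about 1 mm, left it hanging at rest with its closed side towards the robot, and handed the job in at about 34 s.

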